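# Gauge the coin level in a coin tube and lock the reading

### The job

Measure how far down the coins lie in the middle tube of the chrome coin holder: lift the depth gauge by its black thumb piece, stand its base bar flat and squarely along the top of the holder with the probe centred over the middle tube, and ease the thumb piece down until you feel the probe come to rest on the coins, pressing only lightly on them. Then let go, fold the red lock lever all the way down so that the reading is kept with the probe still resting on the coins, and leave the gauge standing there; do not disturb the other things on the shelf.

Things in the scene. Friction and masses are not known exactly. Their poses are not given: they have to be found in the camera images.
- holder: Chrome coin holder fixed on the glass shelf (shelf top at z = 20 mm): a block 42 (x) x 120 (y) x 80 mm high on a 52 x 130 x 4 mm foot. Three open round tubes of 27 mm bore stand in a row along its y axis, 34 mm apart, mouths in the flat top, floors 74 mm down. Coins lie in each. Origin: centre of the underside; z up.
- tube_mouth (a point): Centre of the mouth of the holder's middle tube, level with the flat top, 80 mm above the underside; axes as the holder's. The coins in this tube lie somewhere between 38 and 64 mm below the mouth. They sit on a foam pad and give about 0.17 mm per newton; more than 12 N of probe pressure on them is too much.
- gauge: Depth gauge, 0.38 kg, standing on its base: a steel bar 26 (x) x 110 (y) x 18 mm high with a 24 x 26 x 12 mm guide block on its middle. Origin: centre of the flat underside; z up. A 6 mm probe rod slides up and down through this centre, a black thumb piece on its upper end, a red lock lever beside it on the +y side.
- probe: The sliding probe rod with its thumb piece, 50 g. Origin: the rod's lower tip; axes as the gauge's. At the start it is fully up, tip level with the base's underside, and the gauge hangs from it when lifted. With the base supported, pushing down slides it out below against a steady drag of 2.5 N (travel 70 mm); it stays where it is let go.
- thumb_piece (a point): Centre of the black thumb piece, 120 mm above the rod's tip: 16 (gauge x, the width to grip) x 24 (gauge y) x 18 mm high. At the start it is 120 mm above the gauge's underside.
- lever (a joint): Red cam lock lever, 38 mm long and 13 mm wide, hinged on the gauge about its x axis, 16 mm out (+y) from the rod and 26 mm above the gauge's underside. 0 = open, rising outwards (+y) at 0.55 rad (32 deg) above level; 0.55 rad = level, locked (a shoe then clamps the rod). It grows as the lever's free end is pushed down, needs about 5 N there, and stays where it is left.
- lever_end (a point): Upper face of the lock lever, 3 mm from its free end. At 0 rad it lies 44 mm out from the rod and 48 mm above the underside; locked, 51 mm out and 30 mm above it.
- charger: Matte black portable charger lying flat, 140 (x) x 68 x 16 mm, origin under its centre. Leave alone.
- incense: White ceramic incense holder, a round dish 84 mm across and 34 mm high, origin under its centre. Leave alone.
- flashlight: Small aluminium flashlight standing on its tail, 32 mm across, 94 mm high, origin under its centre. Leave alone.
- earbud_case: Purple plastic earbud case, 44 (x) x 58 x 24 mm, origin under its centre. Leave alone.
Things that resemble listed ones, but are neither listed nor needed, are in the scene too. Of the things that look like the gauge, the smaller one is meant.

How it is judged:
By the outcome, as a careful person would: the job done as asked, in the order asked, and still so for the second after the job is handed in, with the robot touching nothing.
It also fails if it takes over 53 s, if anything falls off the work surface, if the arm or the gripper's body presses on something with over 40 N, if the wrist force passes 120 N, or if a joint passes its speed limit or range.

### The arm

A 6-joint arm with a two-finger parallel gripper is mounted at the origin on the work surface. World frame = base frame: x ahead of the robot, y to its left, z up, the work surface at z = 0. Lengths are in mm, angles in degrees, forces in N, time in s.
With the tool pointing down it reaches from about 300 to 875 mm from the base axis. Payload 6.4 kg.
Tool frame: the origin (TCP) lies midway between the tips of the shut fingers; the grasp point (between the pads) lies behind it (manip.grip_depth is the z of the grasp point in the tool frame, in mm); z points along the fingers, x is the direction in which the jaws open and shut, and the axes are right-handed (so a half turn about z gives the same grasp; the last joint's range is limited). The gripper opens to 88 mm and grips with 3 to 60 N. Pads are 18 mm wide; open, the fingers measure 123 mm over their backs; the gripper's body (75 mm by 187 mm) begins 45 mm behind the grasp point.
Start: joints at [-80.403, 10.359, 92.074, -0, 77.567, -11.82], TCP at [209.981, -535.303, 238.714] pointing down, gripper open.
Joint ranges: [-171.53, 171.53], [-51.25, 118.39], [17.06, 147.69], [-65.23, 245.23], [0, 150.52], [-178.68, 178.68]. Speed limits (degrees/s): [147.25, 147.25, 172.46, 180, 180, 180].

### API

Orientations are given as a 3x3 rotation matrix whose columns are the frame's x, y, z axes.
In Python, from workcell import status, read_camera, job_done, recognise, trace, place_of, manip gives the robot as it stands. The module is installed in compiled form; this text tells all that it offers.
- The arm moves only by the tool servo_tool, never from a script. Its argument "plan" is a list of rows, each a list of 7 numbers: the shift along the world's x, y, z in m, then the turn, a rotation vector about the world's x, y, z in rad, then the opening, from 0 (shut) to 1 (fully open). A call has 1 to 20 rows; each row is the pose to reach, as a shift and turn from the pose commanded when the call began; what a row does not reach only later rows make up. A row lasts 1/10 s, in which the tool goes at most 50 mm and 8.59 degrees, less where a joint would pass 70% of its speed; a pose out of reach is approached as far as the arm can. A call with a gripper value outside its range is refused whole. The fingers move at their own pace and stop on an object; "newtons" is the grip in N (left out, the last holds). Time passes only in rows, so rows that repeat a pose let the fingers close. It gives the time, the measured TCP pose, the force and the opening at its end, in the units of the state.
- status.observe(): the state, without advancing time (a new reading comes with each control period).
- read_camera(name): name is "side" or "top"; returns a dict with "pixels" (420x560x3 uint8, red, green, blue), "mtx" (3x3 intrinsics, pixels), "dist" ([k1, k2, p1, p2, k3] as OpenCV has them; the pictures are not rectified), "camera_from_world" (4x4, takes a point from world to camera coordinates). Camera axes: x right, y up, looking along -z (the intrinsics and any distortion apply to the point x, -y, -z); pixel columns grow to the right and rows downward; lengths in mm; the calibration is good to about 2 mm. A picture is of the moment at which its call begins. There is no depth.
- job_done(): hands the job in, once; it reports no verdict.
Trained networks look in a picture, given as the dict that the camera call returned (one of the last four; its "shot" number tells which), for a name from the list of things; names that differ only in an ending like _2 or _b are one class to them, and where a whole thing is asked for, a point or a joint stands for the part that bears it (a point fixed in the world has none). Each returns a list of dicts, best first, with "score" (0 to 1); they miss things now and then, are a little off and sometimes report something else, mostly with a low value. They report only what shows in the picture. A call takes as long as a camera call. They do not tell look-alikes from the thing itself.
- recognise(thing, picture): "bbox" ([left, top, width, height] in pixels, round what is visible of it).
- trace(thing, picture): "region" (420x560 bool, what is visible of it) and "bbox" ([left, top, width, height] in pixels, round what is visible of it).
- place_of(thing, picture): "location" ([column, row] in pixels: a listed point, or the origin of a listed thing).
The state is a dict: "clock": time; "qpos": joint angles; "joint_vel": joint speeds; "joint_torque": joint torques, N m; "ee_pos": TCP position; "orientation": TCP orientation; "wrist_force": force on the tool from outside, world axes, zero at the start; "torque": the same for the moment, N m; "grip_width": finger opening in mm.
Only numpy, scipy, OpenCV 4.12 (cv2) and the standard library are available. Lean on these libraries where they do the work, as an engineer would, in place of code of your own. Each camera call takes 0.05 s, during which the arm holds its last target.

## Working session

There is one attempt and no reset: what is moved stays moved. The work goes in short steps, Python scripts to look and compute and a tool call to move; the robot and the scene stay as the last step left them, time stands still between calls to the robot, and variables do not carry over. Pictures are saved under pics/ and viewed, and the job is handed in when it is done.

Besides the shell and the picture viewer there is one more tool, called after "Request:" as name(argument=value, ...), one argument or row to a line, values as JSON. servo_tool: Moves the arm, as the interface text tells. Its arguments: {"type":"object","properties":{"plan":{"type":"array","items":{"type":"array","items":{"type":"number"}}},"newtons":{"type":"number"}},"required":["plan"]}

```bash
mkdir -p pics; cat > h.py <<'E'
import numpy as np, cv2
from workcell import status, read_camera, job_done, recognise, trace, place_of, manip
def save(p,n,crop=None,scale=1):
    im=cv2.cvtColor(p["pixels"],cv2.COLOR_RGB2BGR)
    if crop: l,t,w,h=crop; im=im[t:t+h,l:l+w]
    if scale!=1: im=cv2.resize(im,None,fx=scale,fy=scale,interpolation=cv2.INTER_CUBIC)
    cv2.imwrite("pics/"+n+".png",im)
def ray(p,uv):
    u=cv2.undistortPoints(np.array([[uv]],float),p["mtx"],np.array(p["dist"]))[0,0]
    T=p["camera_from_world"];R=T[:3,:3];c=-R.T@T[:3,3]
    d=R.T@np.array([u[0],-u[1],-1.]);return c,d
def atz(p,uv,z):
    c,d=ray(p,uv);return c+d*(z-c[2])/d[2]
def proj(p,X):
    T=p["camera_from_world"];q=(T[:3,:3]@np.atleast_2d(X).T).T+T[:3,3]
    q=q*[1,-1,-1]
    return cv2.projectPoints(q,np.zeros(3),np.zeros(3),p["mtx"],np.array(p["dist"]))[0][:,0]
def tri(ps,uvs):
    A=np.zeros((3,3));b=np.zeros(3)
    for p,uv in zip(ps,uvs):
        c,d=ray(p,uv);d=d/np.linalg.norm(d);P=np.eye(3)-np.outer(d,d);A+=P;b+=P@c
    return np.linalg.solve(A,b)
E
python3 - <<'E'
from h import *
t=read_camera("top");s=read_camera("side");save(t,"t0");save(s,"s0")
st=status.observe();print(st);print(manip, [ (a,getattr(manip,a)) for a in dir(manip) if a[0]!='_'])
for p in(t,s):
  T=p["camera_from_world"];print(-T[:3,:3].T@T[:3,3])
  for n in["holder","gauge","probe","charger","incense","flashlight","earbud_case"]:
    print(n,[(np.round(r["bbox"]).tolist(),round(r["score"],2)) for r in recognise(n,p)])
  for n in["tube_mouth","gauge","probe","thumb_piece","lever_end","holder"]:
    print(n,[(np.round(r["location"],1).tolist(),round(r["score"],2)) for r in place_of(n,p)])
E
```

```text
{'clock': 0.1, 'qpos': array([-8.04035702e+01,  1.03954017e+01,  9.21238143e+01,  5.45903147e-04,
        7.75681728e+01, -1.18206400e+01]), 'joint_vel': array([-0.07029472, -0.14750824, -0.11329626,  0.05944521,  0.01118329,
        0.03385913]), 'joint_torque': array([-1.69279468e-05, -4.34823239e+01, -3.42696583e+01,  7.04003870e-02,
        3.40188202e-02, -3.86683496e-05]), 'ee_pos': array([ 209.89846334, -534.81960056,  237.93999124]), 'orientation': array([[ 3.65152054e-01, -9.30947860e-01, -2.45091264e-04],
       [-9.30946698e-01, -3.65151995e-01,  1.50542872e-03],
       [-1.49097121e-03, -3.21543487e-04, -9.99998837e-01]]), 'wrist_force': array([-0.02392674,  0.37496757, -0.41986649]), 'torque': array([ 0.00220882, -0.01389391, -0.01115304]), 'grip_width': 88.05222691167683}
<Robot object at 0x7f247415fe00> [('Unreachable', <class 'workcell.Unreachable'>), ('grip_depth', -18.700000000000003)]
[ 258.4805141    -9.75055378 1407.67095951]
holder [([197.0, 161.0, 52.0, 27.0], 0.95)]
gauge [([387.0, 263.0, 45.0, 44.0], 0.89)]
probe [([336.0, 163.0, 10.0, 11.0], 0.51)]
char
[... 540 characters left out ...]
]
holder [([223.9, 177.6], 0.84)]
[ 78.70142741 703.08596136 702.44080314]
holder [([184.0, 222.0, 59.0, 61.0], 0.69)]
gauge [([262.0, 152.0, 31.0, 51.0], 0.91), ([414.0, 197.0, 10.0, 7.0], 0.38)]
probe [([272.0, 150.0, 12.0, 20.0], 0.64)]
charger [([282.0, 149.0, 43.0, 23.0], 0.81)]
incense [([155.0, 304.0, 41.0, 36.0], 0.97)]
flashlight [([262.0, 135.0, 11.0, 34.0], 0.49)]
earbud_case [([260.0, 136.0, 9.0, 31.0], 0.54), ([206.0, 203.0, 22.0, 21.0], 0.52), ([274.0, 149.0, 8.0, 33.0], 0.46)]
tube_mouth [([209.1, 238.1], 0.97)]
gauge [([280.1, 192.2], 0.93), ([406.0, 185.3], 0.54)]
probe []
thumb_piece [([275.2, 156.0], 0.51)]
lever_end [([266.4, 184.9], 0.46)]
holder [([217.3, 263.8], 0.89)]
```

View pics/t0.png

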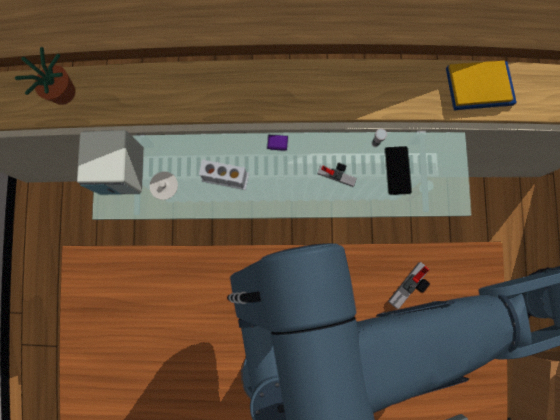

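View pics/s0.png

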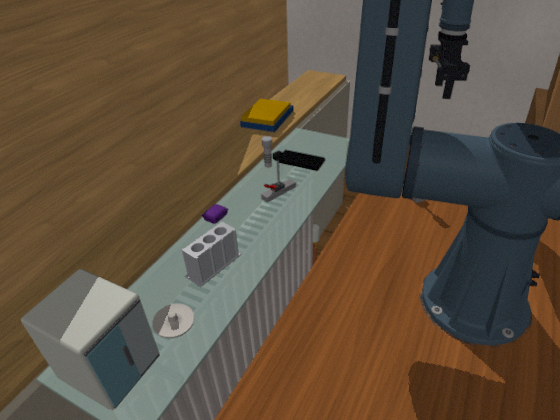

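```bash
python3 - <<'E'
from h import *
import pickle
t=read_camera("top");s=read_camera("side");pickle.dump((t,s),open("p0.pkl","wb"))
save(t,"t0a",(180,110,260,210),3);save(s,"s0a",(150,120,200,200),3)
print(tri([t,s],[(218.8,171),(209.1,238.1)]))
print(tri([t,s],[(338,166.3),(275.2,156)]))
print(tri([t,s],[(334.3,174.3),(280.1,192.2)]))
print(tri([t,s],[(323.1,166.6),(266.4,184.9)]))
print(tri([t,s],[(223.9,177.6),(217.3,263.8)]))
E
```

```text
[550.95650418 164.60641743 104.63669633]
[ 553.85129686 -152.85248581  138.6160021 ]
[ 552.11230189 -156.81178831   21.76050481]
[ 569.11846788 -120.52133894   63.02000571]
[547.46015514 159.44310126  25.00572416]
```

View pics/t0a.png

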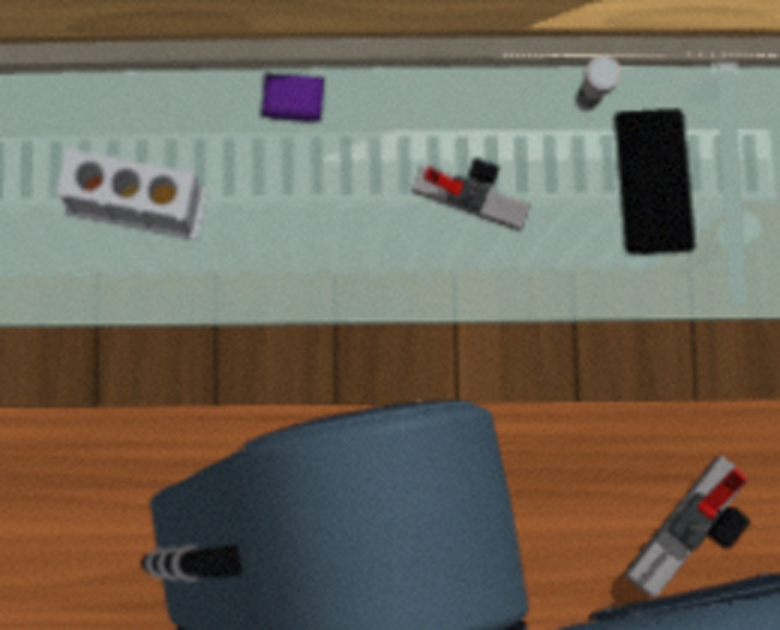

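View pics/s0a.png

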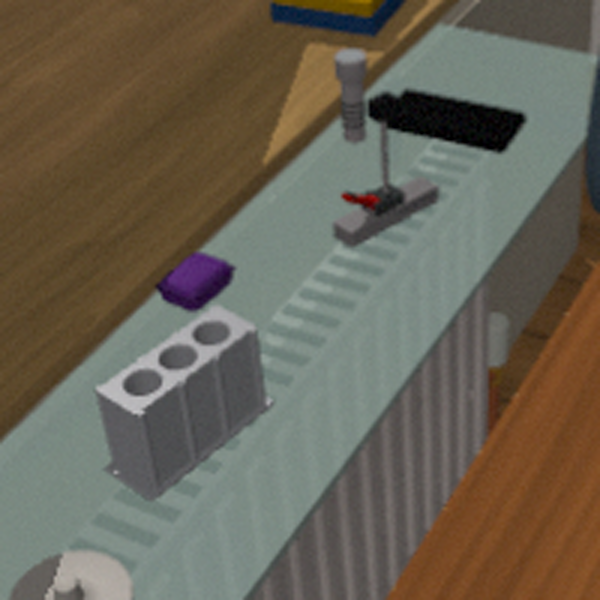

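```bash
cat > fit.py <<'E'
from h import *
from scipy.optimize import minimize
SS=8
def box(x0,x1,y0,y1,z0,z1):
    return np.array([[x,y,z] for x in(x0,x1) for y in(y0,y1) for z in(z0,z1)],float)
HOLD=[box(-26,26,-65,65,0,4),box(-21,21,-60,60,4,80)]
def gauge(d=0,lev=0.):
    a=.55-lev;L=box(-6.5,6.5,0,38,-3,3)
    y=16+L[:,1]*np.cos(a)-L[:,2]*np.sin(a);z=26+L[:,1]*np.sin(a)+L[:,2]*np.cos(a)
    L=np.c_[L[:,0],y,z]
    return [box(-13,13,-55,55,0,18),box(-12,12,-13,13,18,30),box(-3,3,-3,3,18,115-d),box(-8,8,-12,12,111-d,129-d),L]
def place(P,q,z0):
    c,s=np.cos(q[2]),np.sin(q[2]);return P@np.array([[c,s,0],[-s,c,0],[0,0,1]])+[q[0],q[1],z0]
def ren(p,parts,q,z0,win):
    l,t,w,h=win;m=np.zeros((h*SS,w*SS),np.uint8)
    for P in parts:
        u=(proj(p,place(P,q,z0))-[l,t]+.5)*SS
        cv2.fillConvexPoly(m,cv2.convexHull(u.astype(np.float32)).astype(np.int32),1)
    return cv2.resize(m.astype(np.float32),(w,h),interpolation=cv2.INTER_AREA)
def fit(data,parts,q0,z0):
    ws=[]
    for p,m in data:
        ys,xs=np.where(m);l,t=xs.min()-15,ys.min()-15
        ws.append((p,m[t:ys.max()+16,l:xs.max()+16].astype(float),(l,t,xs.max()+31-xs.min(),ys.max()+31-ys.min())))
    def f(q): return sum(np.abs(ren(p,parts,(q[0],q[1],q[2]/60),z0,w)-m).sum() for p,m,w in ws)
    best=None
    for k in range(3):
        r=minimize(f,[q0[0]+k*3-3,q0[1]-k*2+2,q0[2]*60],method="Nelder-Mead",options=dict(initial_simplex=None,xatol=.02,fatol=.02,maxiter=400))
        if best is None or r.fun<best.fun:best=r
    q=best.x.copy();q[2]/=60
    return q,best.fun,sum(m.sum() for _,m,_ in ws)
def reg(n,p,near):
    rs=trace(n,p);
    b=[r for r in rs if np.hypot(r["bbox"][0]+r["bbox"][2]/2-near[0],r["bbox"][1]+r["bbox"][3]/2-near[1])<25]
    return b[0]["region"] if b else None
E
python3 - <<'E'
from fit import *
t=read_camera("top");s=read_camera("side")
H=[(t,reg("holder",t,(223,174))),(s,reg("holder",s,(213,252)))]
G=[(t,reg("gauge",t,(337,174))),(s,reg("gauge",s,(277,178)))]
def go(D,parts,q0,nm):
    D=[d for d in D if d[1] is not None]
    print(nm,[d[1].sum() for d in D])
    for DD in [D]+[[d] for d in D]:
        q,e,n=fit(DD,parts,q0,20);print(np.round(q[:2],1),round(np.degrees(q[2]),2),round(e,1),n)
    q,e,n=fit(D,parts,q0,20)
    for p,m in D:
        l,tt,w,h=120,110,260,210
        im=cv2.resize(cv2.cvtColor(p["pixels"],cv2.COLOR_RGB2BGR),None,fx=5,fy=5,interpolation=cv2.INTER_CUBIC)
        for P in parts:
            u=cv2.convexHull(((proj(p,place(P,q,20))+.5)*5).astype(np.float32)).astype(np.int32);cv2.polylines(im,[u],True,(0,255,255),1)
        c=(proj(p,[q[0],q[1],70])[0]*5).astype(int)
        cv2.imwrite("pics/fit_%s_%d.png"%(nm,p["shot"]%2),im[max(0,c[1]-200):c[1]+200,max(0,c[0]-200):c[0]+200])
go(H,HOLD,(549,162,-.2),"h");go(G,gauge(),(553,-155,-.3),"g")
E
ls pics
```

```text
h [np.int64(1051), np.int64(2253)]
[554.1 159.6] -11.7 182.4 3304.0
[555.4 159. ] -11.71 43.9 1051.0
[552.8 161.6] -11.48 93.4 2253.0
g [np.int64(456), np.int64(448)]
[ 552.7 -160.2] -18.6 240.1 904.0
[ 552.9 -159.8] -20.79 44.8 456.0
[ 552.9 -161.3] -17.91 182.0 448.0
fit_g_0.png
fit_g_1.png
fit_h_0.png
fit_h_1.png
s0.png
s0a.png
t0.png
t0a.png
```

```bash
cd pics; python3 -c "
import cv2,numpy as np
a=[cv2.resize(cv2.imread(f'fit_{k}.png'),(400,300) if 0 else (400,300)) for k in('h_0','h_1','g_0','g_1')]
cv2.imwrite('fit_all.png',np.vstack([np.hstack(a[:2]),np.hstack(a[2:])]))"
```

```text
(no output)
```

View pics/fit_all.png

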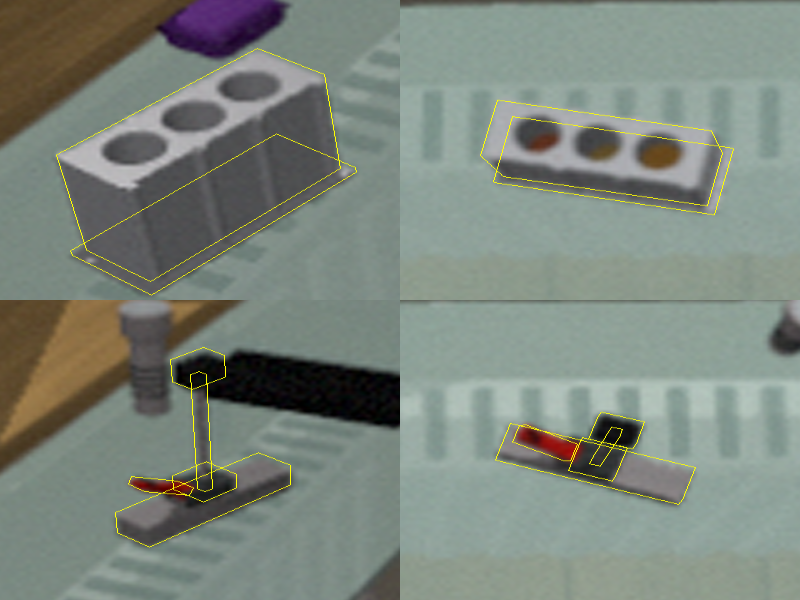

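Request:
servo_tool(
  plan=[
    [0.343,0.375,-0.03,0,0,0.855,1],
    [0.343,0.375,-0.03,0,0,0.855,1],
    [0.343,0.375,-0.03,0,0,0.855,1],
    [0.343,0.375,-0.03,0,0,0.855,1],
    [0.343,0.375,-0.03,0,0,0.855,1],
    [0.343,0.375,-0.03,0,0,0.855,1],
    [0.343,0.375,-0.03,0,0,0.855,1],
    [0.343,0.375,-0.03,0,0,0.855,1],
    [0.343,0.375,-0.03,0,0,0.855,1],
    [0.343,0.375,-0.03,0,0,0.855,1],
    [0.343,0.375,-0.03,0,0,0.855,1],
    [0.343,0.375,-0.03,0,0,0.855,1],
    [0.343,0.375,-0.03,0,0,0.855,1],
    [0.343,0.375,-0.03,0,0,0.855,1],
    [0.343,0.375,-0.03,0,0,0.855,1],
    [0.343,0.375,-0.03,0,0,0.855,1],
  ],
)

```text
clock: 3.4
ee_pos: [552.5, -161.4, 208.9]
orientation: [[0.941, -0.337, 0.0], [-0.337, -0.941, -0.0], [0.0, 0.0, -1.0]]
wrist_force: [0.0, -0.4, -0.5]
grip_width: 88.2
```

```bash
python3 - <<'E'
from fit import *
s=read_camera("side");t=read_camera("top")
g=reg("gauge",s,(277,178));print(None if g is None else g.sum())
im=s.copy();save(s,"s1",(230,110,100,110),6)
print(proj(s,[[552.9,-160,140],[552.5,-161.4,208.9]]))
print([ (np.round(r["location"],1).tolist(),round(r["score"],2)) for r in place_of("thumb_piece",s)])
E
```

```text
525
[[276.8345765  154.38605528]
 [276.24152942 130.57362046]]
[([275.6, 156.9], 0.65)]
```

View pics/s1.png

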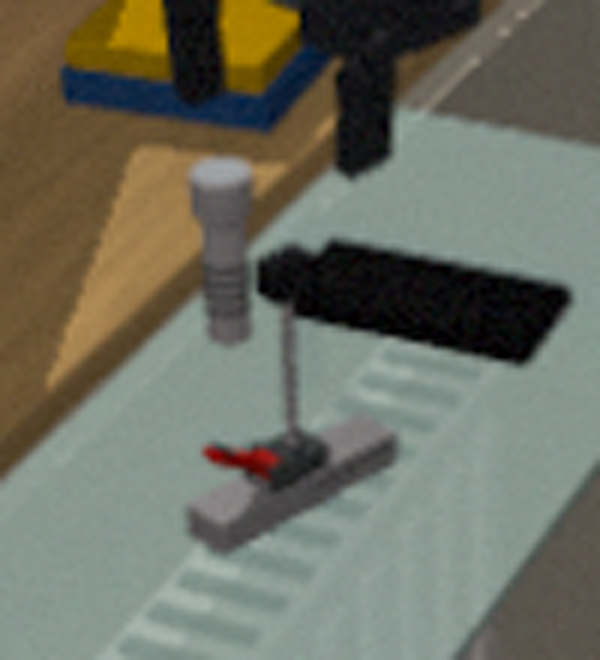

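Request:
servo_tool(
  plan=[
    [0,0.001,-0.03,0,0,0,1],
    [0,0.001,-0.06,0,0,0,1],
    [0,0.001,-0.08,0,0,0,1],
    [0,0.001,-0.087,0,0,0,1],
    [0,0.001,-0.087,0,0,0,1],
    [0,0.001,-0.087,0,0,0,0],
    [0,0.001,-0.087,0,0,0,0],
    [0,0.001,-0.087,0,0,0,0],
    [0,0.001,-0.087,0,0,0,0],
    [0,0.001,-0.087,0,0,0,0],
    [0,0.001,-0.087,0,0,0,0],
    [0,0.001,-0.087,0,0,0,0],
    [0,0.001,-0.087,0,0,0,0],
    [0,0.001,-0.087,0,0,0,0],
  ],
  newtons=25,
)

```text
clock: 5.0
ee_pos: [553.0, -159.3, 121.7]
orientation: [[0.942, -0.335, -0.0], [-0.335, -0.942, 0.0], [-0.0, -0.0, -1.0]]
wrist_force: [-1.0, -0.4, -0.2]
grip_width: 18.3
```

Request:
servo_tool(
  plan=[
    [0,0,0,0,0,0,0],
    [0,0,0,0,0,0,0],
    [0,0,0,0,0,0,0],
    [0,0,0.005,0,0,0,0],
    [0,0,0.015,0,0,0,0],
    [0,0,0.03,0,0,0,0],
    [0,0,0.06,0,0,0,0],
    [0,0,0.09,0,0,0,0],
    [0,0,0.11,0,0,0,0],
    [0,0,0.12,0,0,0,0],
    [0,0,0.12,0,0,0,0],
    [0,0,0.12,0,0,0,0],
  ],
)

```text
clock: 6.2
ee_pos: [552.5, -159.1, 241.1]
orientation: [[0.942, -0.335, -0.001], [-0.335, -0.942, 0.0], [-0.001, -0.0, -1.0]]
wrist_force: [0.1, 0.4, -3.9]
grip_width: 15.7
```

Request:
servo_tool(
  plan=[
    [0,0.01,0,0,0,0.01,0],
    [0,0.03,0,0,0,0.02,0],
    [0,0.06,0,0,0,0.03,0],
    [0,0.09,0,0,0,0.05,0],
    [0,0.12,0,0,0,0.06,0],
    [0,0.15,0,0,0,0.07,0],
    [0,0.18,0,0,0,0.08,0],
    [0,0.21,0,0,0,0.09,0],
    [0.001,0.24,0,0,0,0.1,0],
    [0.001,0.27,0,0,0,0.12,0],
    [0.001,0.295,0,0,0,0.13,0],
    [0.001,0.31,0,0,0,0.138,0],
    [0.001,0.319,0,0,0,0.138,0],
    [0.001,0.319,0,0,0,0.138,0],
    [0.001,0.319,0,0,0,0.138,0],
    [0.001,0.319,0,0,0,0.138,0],
    [0.001,0.319,0,0,0,0.138,0],
  ],
)

```text
clock: 7.9
ee_pos: [554.2, 158.7, 241.8]
orientation: [[0.979, -0.204, 0.0], [-0.204, -0.979, -0.0], [0.0, 0.0, -1.0]]
wrist_force: [-0.8, 0.4, -3.0]
grip_width: 15.9
```

```bash
cat > look.py <<'E'
from fit import *
import sys
nm=sys.argv[1];d=float(sys.argv[2]);q=[float(v) for v in sys.argv[3:7]]
st=status.observe();print(np.round(st["ee_pos"],1),np.round(st["wrist_force"],1),round(st["clock"],2),np.round(np.degrees(np.arctan2(st["orientation"][1,0],st["orientation"][0,0])),2))
s=read_camera("side");t=read_camera("top")
for k,p in(("s",s),("t",t)):
    im=cv2.resize(cv2.cvtColor(p["pixels"],cv2.COLOR_RGB2BGR),None,fx=6,fy=6,interpolation=cv2.INTER_CUBIC)
    raw=im.copy()
    lev=float(sys.argv[7]) if len(sys.argv)>7 else 0
    for P in gauge(d,lev):
        u=cv2.convexHull(((proj(p,place(P,(q[0],q[1],np.radians(q[2])),q[3]))+.5)*6).astype(np.float32)).astype(np.int32);cv2.polylines(im,[u],True,(0,255,255),1)
    for P in HOLD:
        u=cv2.convexHull(((proj(p,place(P,(554.1,159.6,np.radians(-11.7)),20))+.5)*6).astype(np.float32)).astype(np.int32);cv2.polylines(im,[u],True,(0,255,0),1)
    c=(proj(p,[554,160,120])[0]*6).astype(int)
    a,b=max(0,c[1]-280),max(0,c[0]-200)
    cv2.imwrite("pics/%s_%s.png"%(nm,k),np.hstack([raw[a:a+560,b:b+400],im[a:a+560,b:b+400]]))
E
python3 look.py a 0 554 160 -11.7 139
```

```text
[554.2 158.7 241.8] [-0.8  0.4 -3. ] 7.9 -11.77
```

View pics/a_s.png

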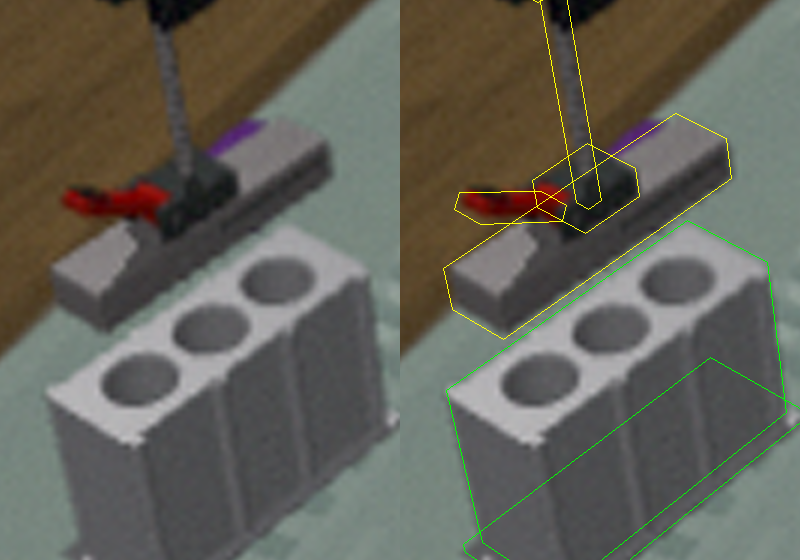

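View pics/a_t.png

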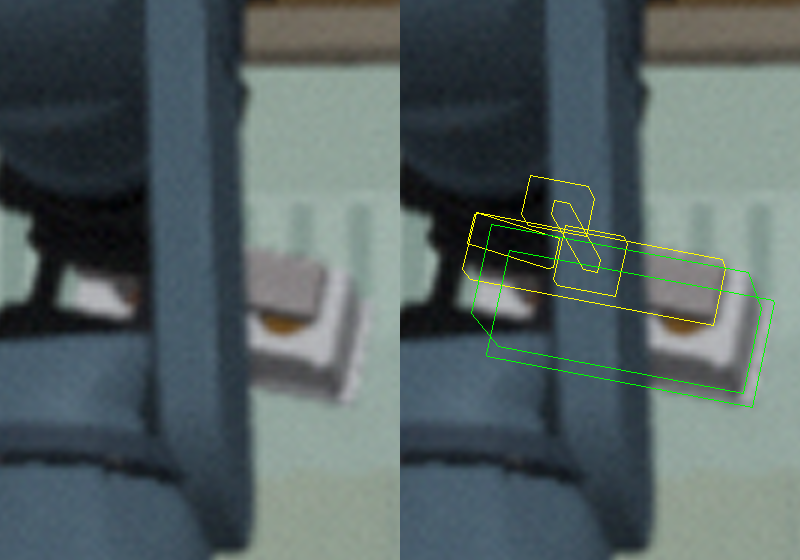

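```bash
cat > gf.py <<'E'
from fit import *
import sys
z0=float(sys.argv[1]);d=float(sys.argv[2]);yaw0=np.radians(-11.7)
s=read_camera("side")
rs=trace("gauge",s);print([(r["bbox"],r["score"]) for r in rs])
c=proj(s,[554,160,z0+10])[0]
m=[r for r in rs if np.hypot(r["bbox"][0]+r["bbox"][2]/2-c[0],r["bbox"][1]+r["bbox"][3]/2-c[1])<30][0]["region"]
parts=gauge(d)
parts[2]=box(-3,3,-3,3,18,60)
# drop rows above mid rod
cut=int(proj(s,[554,160,z0+55])[0][1]);m=m.copy();m[:cut]=0
l,t,w,h=150,150,130,130
mw=m[t:t+h,l:l+w].astype(float)
def mk(free):
    def f(v):
        q=[v[0],v[1],v[2]/60];z=v[3] if free else z0
        r=ren(s,parts,q,z,(l,t,w,h));r[:max(0,cut-t)]=0
        return np.abs(r-mw).sum()
    return f
for free in(0,1):
    b=None
    for k in range(4):
        x0=np.array([551+2*k,162-2*k,yaw0*60,z0][:3+free],float)
        sx=np.vstack([x0]+[x0+3*e for e in np.eye(len(x0))])
        r=minimize(mk(free),x0,method="Nelder-Mead",options=dict(initial_simplex=sx,xatol=.02,fatol=.02,maxiter=600))
        if b is None or r.fun<b.fun:b=r
    print(free,np.round(b.x[:2],1),"yaw",round(np.degrees(b.x[2]/60),2),b.x[3:],b.fun,mw.sum())
E
python3 gf.py 140 0
```

```text
[([183.5, 171.5, 45.3, 69.7], 0.73), ([389.6, 134.1, 38.3, 67.1], 0.66)]
0 [553.1 158.2] yaw -12.28 [] 86.71875 813.0
1 [553.5 157.5] yaw -12.53 [139.53479719] 87.703125 813.0
```

```bash
python3 - <<'E'
from fit import *
import pickle
t,s=pickle.load(open("p0.pkl","rb"))
ims=[]
for p,q in((t,(555.4,159.0,-11.7)),(s,(552.8,161.6,-11.5))):
    F=8
    im=cv2.resize(cv2.cvtColor(p["pixels"],cv2.COLOR_RGB2BGR),None,fx=F,fy=F,interpolation=cv2.INTER_CUBIC)
    im2=im.copy()
    a=np.linspace(0,2*np.pi,60)
    for (qq,col) in((q,(0,255,255)),((554,161,-11.6),(0,0,255))):
      for k in(-34,0,34):
        C=np.c_[13.5*np.cos(a),k+13.5*np.sin(a),0*a+80]
        u=((proj(p,place(C,(qq[0],qq[1],np.radians(qq[2])),20))+.5)*F).astype(np.int32);cv2.polylines(im2,[u],True,col,1)
      C=box(-21,21,-60,60,80,80);u=cv2.convexHull(((proj(p,place(C,(qq[0],qq[1],np.radians(qq[2])),20))+.5)*F).astype(np.int32));cv2.polylines(im2,[u],True,col,1)
    c=((proj(p,[554,160,100])[0]+.5)*F).astype(int)
    sl=np.s_[c[1]-150:c[1]+150,c[0]-200:c[0]+200]
    ims.append(np.hstack([im[sl],im2[sl]]))
cv2.imwrite("pics/holes.png",np.vstack(ims))
E
```

```text
(no output)
```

View pics/holes.png

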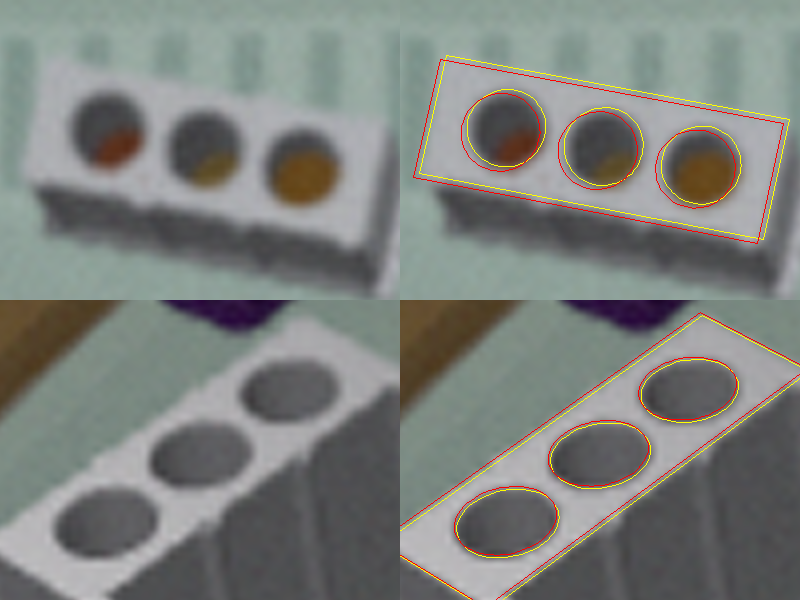

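Request:
servo_tool(
  plan=[
    [0,0.002,-0.01,0,0,0.003,0],
    [0,0.002,-0.02,0,0,0.003,0],
    [0,0.002,-0.03,0,0,0.003,0],
    [0,0.002,-0.035,0,0,0.003,0],
    [0,0.002,-0.035,0,0,0.003,0],
    [0,0.002,-0.035,0,0,0.003,0],
  ],
)

```text
clock: 8.7
ee_pos: [554.0, 161.7, 206.6]
orientation: [[0.98, -0.2, -0.0], [-0.2, -0.98, -0.0], [-0.0, 0.0, -1.0]]
wrist_force: [0.7, 0.3, -4.7]
grip_width: 15.9
```

```bash
python3 look.py b 0 554 161 -11.6 105; python3 gf.py 105 0
```

```text
[554.  161.7 206.6] [ 0.7  0.3 -4.7] 8.7 -11.51
[([388.4, 134.4, 40.1, 67.2], 0.82), ([184.1, 187.6, 41.8, 63.9], 0.65), ([279.7, 147.8, 45.0, 24.2], 0.29)]
0 [553.4 160.6] yaw -10.69 [] 142.109375 711.0
1 [591.  120.5] yaw -14.5 [58.82216037] 84.171875 711.0
```

View pics/b_s.png

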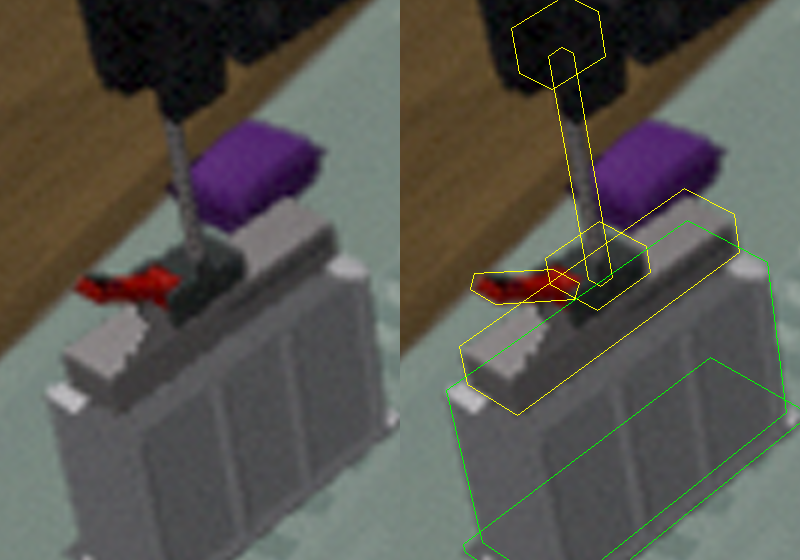

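View pics/b_t.png

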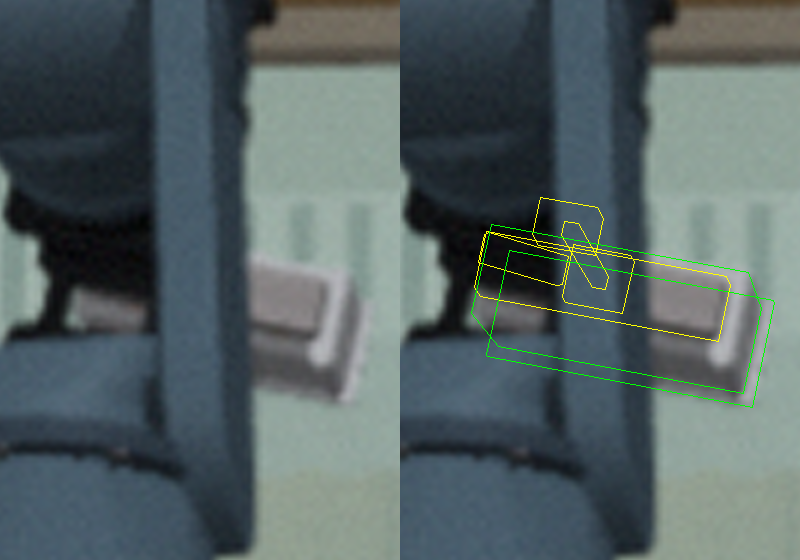

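Request:
servo_tool(
  plan=[
    [0,-0.0005,-0.001,0,0,0,0],
    [0,-0.0005,-0.002,0,0,0,0],
    [0,-0.0005,-0.003,0,0,0,0],
    [0,-0.0005,-0.004,0,0,0,0],
    [0,-0.0005,-0.005,0,0,0,0],
    [0,-0.0005,-0.006,0,0,0,0],
    [0,-0.0005,-0.007,0,0,0,0],
    [0,-0.0005,-0.007,0,0,0,0],
    [0,-0.0005,-0.007,0,0,0,0],
  ],
)

```text
clock: 9.8
ee_pos: [554.2, 161.2, 200.2]
orientation: [[0.98, -0.2, 0.001], [-0.2, -0.98, -0.0], [0.001, -0.0, -1.0]]
wrist_force: [-0.7, -0.4, 1.7]
grip_width: 15.9
```

```bash
python3 look.py c 1.5 554 161 -11.6 100; python3 gf.py 100 1.5
```

```text
[554.2 161.2 200.2] [-0.7 -0.4  1.7] 9.8 -11.52
[([184.8, 185.8, 42.7, 71.5], 0.71), ([391.0, 132.6, 34.1, 71.2], 0.67)]
0 [552.6 161.6] yaw -12.07 [] 52.65625 835.0
1 [556.4 157.5] yaw -12.22 [95.51173394] 50.09375 835.0
```

View pics/c_s.png

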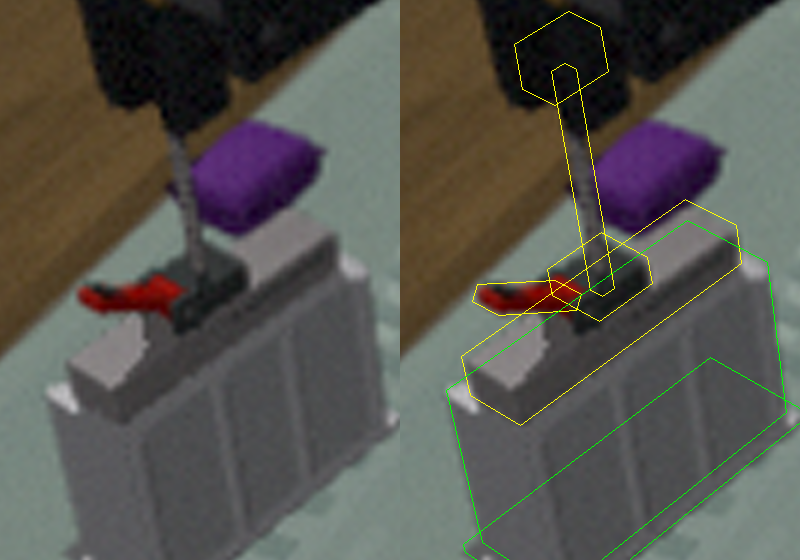

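View pics/c_t.png

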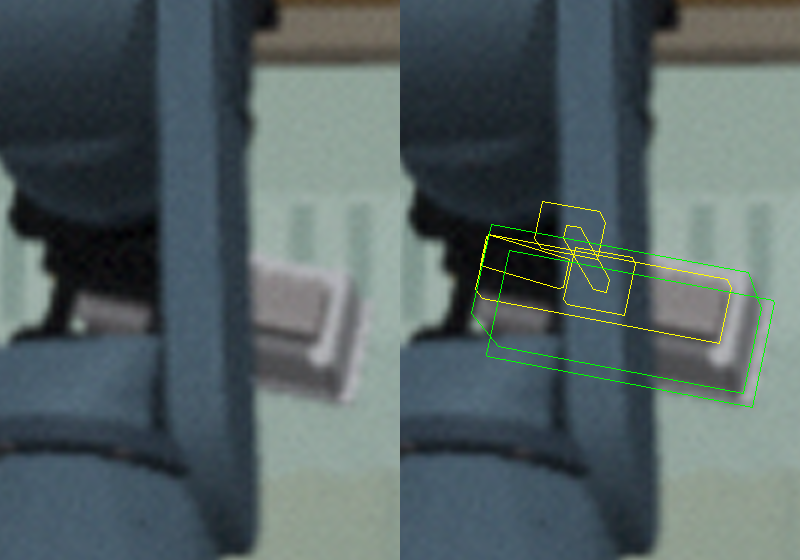

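```bash
python3 - <<'E'
from fit import *
import pickle
t,s=pickle.load(open("p0.pkl","rb"))
F=8
im=cv2.resize(t["pixels"],None,fx=F,fy=F,interpolation=cv2.INTER_CUBIC).astype(int)
col=(im[...,0]-im[...,2])
a=np.linspace(0,2*np.pi,80)
for hx,hy in((555.4,159),(555,159.8),(554,161)):
 for k in(-34,0,34):
  def disc(d,r):
    C=np.c_[r*np.cos(a),k+r*np.sin(a),0*a+80-d];m=np.zeros(im.shape[:2],np.uint8)
    cv2.fillConvexPoly(m,((proj(t,place(C,(hx,hy,np.radians(-11.6)),20))+.5)*F).astype(np.int32),1);return m>0
  M=disc(0,13.5);v=col[M];th=(np.percentile(v,5)+np.percentile(v,98))/2
  Y=M&(col>th);out=[]
  for d in range(25,74,1):
    m=M&disc(d,13.5);out.append(((m&Y).sum()/max(1,(m|Y).sum()),d))
  print(hx,hy,k,round(th),Y.sum()/M.sum(),sorted(out)[-3:])
E
```

```text
555.4 159 -34 36 0.48784408278079167 [(np.float64(0.8882152330428192), 43), (np.float64(0.8893789048144065), 40), (np.float64(0.8938253012048193), 42)]
555.4 159 0 22 0.20330445295184366 [(np.float64(0.8748913987836664), 69), (np.float64(0.8821396192203083), 71), (np.float64(0.8840321141837645), 70)]
555.4 159 34 28 0.23778501628664495 [(np.float64(0.8850118953211736), 63), (np.float64(0.8876146788990825), 61), (np.float64(0.894283476898982), 62)]
555 159.8 -34 36 0.49226441631504925 [(np.float64(0.9071588366890381), 41), (np.float64(0.9091949637542922), 43), (np.float64(0.9115646258503401), 42)]
555 159.8 0 22 0.20486815415821502 [(np.float64(0.8853681267474371), 72), (np.float64(0.9026149684400361), 70), (np.float64(0.9085872576177285), 71)]
555 159.8 34 28 0.23721214591400042 [(np.float64(0.8895705521472392), 61), (np.float64(0.8906624102154829), 63), (np.float64(0.8995290423861853), 62)]
554 161 -34 36 0.4842401124272234 [(np.float64(0.8428622797554837), 40), (np.float64(0.8441835645677694), 39), (np.float64(0.8469423824673029), 38)]
554 161 0 22 0.20437070012140834 [(np.float64(0.8072190319934373), 68), (np.float64(0.8109495295124037), 70), (np.float64(0.8184121621621622), 69)]
554 161 34 28 0.2327848872638635 [(np.float64(0.7925457102672293), 59), (np.float64(0.7944126074498568), 60), (np.float64(0.7986774430565761), 61)]
```

Request:
servo_tool(
  plan=[
    [0,0,-0.003,0,0,0,0],
    [0,0,-0.007,0,0,0,0],
    [0,0,-0.011,0,0,0,0],
    [0,0,-0.015,0,0,0,0],
    [0,0,-0.019,0,0,0,0],
    [0,0,-0.023,0,0,0,0],
    [0,0,-0.027,0,0,0,0],
    [0,0,-0.03,0,0,0,0],
    [0,0,-0.032,0,0,0,0],
    [0,0,-0.033,0,0,0,0],
    [0,0,-0.033,0,0,0,0],
  ],
)

```text
clock: 11.1
ee_pos: [553.8, 161.2, 166.4]
orientation: [[0.98, -0.2, -0.0], [-0.2, -0.98, 0.0], [-0.0, 0.0, -1.0]]
wrist_force: [0.1, 0.1, -0.7]
grip_width: 15.6
```

Request:
servo_tool(
  plan=[
    [0,0,-0.002,0,0,0,0],
    [0,0,-0.004,0,0,0,0],
    [0,0,-0.006,0,0,0,0],
    [0,0,-0.008,0,0,0,0],
    [0,0,-0.01,0,0,0,0],
  ],
)

```text
clock: 11.6
ee_pos: [553.9, 161.2, 156.5]
orientation: [[0.98, -0.2, -0.0], [-0.2, -0.98, -0.0], [-0.0, 0.0, -1.0]]
wrist_force: [-1.8, -0.0, 2.0]
grip_width: 16.0
```

```bash
python3 look.py d 44 554 161 -11.6 100
```

```text
[553.9 161.2 156.5] [-1.8 -0.   2. ] 11.6 -11.51
```

View pics/d_s.png

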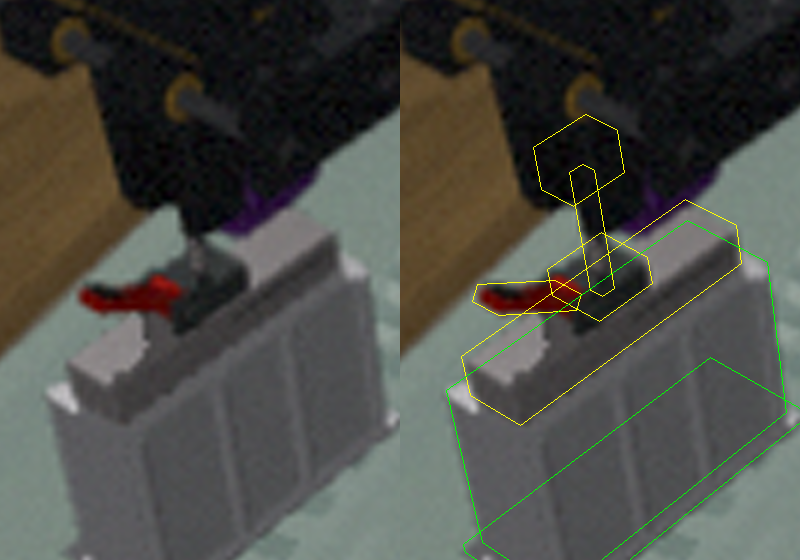

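Request:
servo_tool(
  plan=[
    [0,0,-0.001,0,0,0,0],
    [0,0,-0.002,0,0,0,0],
    [0,0,-0.003,0,0,0,0],
  ],
)

```text
clock: 12.0
ee_pos: [554.0, 161.2, 153.7]
orientation: [[0.98, -0.2, 0.0], [-0.2, -0.98, 0.0], [0.0, -0.0, -1.0]]
wrist_force: [-2.1, -0.3, 2.7]
grip_width: 15.7
```

Request:
servo_tool(
  plan=[
    [0,0,-0.001,0,0,0,0],
    [0,0,-0.002,0,0,0,0],
    [0,0,-0.003,0,0,0,0],
  ],
)

```text
clock: 12.3
ee_pos: [553.9, 161.2, 150.6]
orientation: [[0.98, -0.2, -0.0], [-0.2, -0.98, 0.0], [-0.0, 0.0, -1.0]]
wrist_force: [-1.5, 0.7, 2.6]
grip_width: 15.7
```

Request:
servo_tool(
  plan=[
    [0,0,-0.0006,0,0,0,0],
    [0,0,-0.0012,0,0,0,0],
    [0,0,-0.0018,0,0,0,0],
  ],
)

```text
clock: 12.6
ee_pos: [553.9, 161.2, 148.9]
orientation: [[0.98, -0.2, -0.0], [-0.2, -0.98, -0.0], [-0.0, 0.0, -1.0]]
wrist_force: [-0.6, -0.6, 2.0]
grip_width: 15.5
```

Request:
servo_tool(
  plan=[
    [0,0,-0.0005,0,0,0,0],
    [0,0,-0.001,0,0,0,0],
    [0,0,-0.0015,0,0,0,0],
  ],
)

```text
clock: 12.9
ee_pos: [554.0, 161.2, 147.4]
orientation: [[0.98, -0.2, -0.0], [-0.2, -0.98, 0.0], [-0.0, 0.0, -1.0]]
wrist_force: [-1.3, -0.5, 2.3]
grip_width: 15.6
```

One call at a time now, so each force is checked before the next step.

Request:
servo_tool(
  plan=[
    [0,0,-0.0005,0,0,0,0],
    [0,0,-0.001,0,0,0,0],
    [0,0,-0.0014,0,0,0,0],
  ],
)

```text
clock: 13.2
ee_pos: [554.0, 161.2, 146.0]
orientation: [[0.98, -0.2, 0.0], [-0.2, -0.98, 0.0], [0.0, -0.0, -1.0]]
wrist_force: [-1.1, 0.5, 2.0]
grip_width: 15.5
```

Request:
servo_tool(
  plan=[
    [0,0,-0.0005,0,0,0,0],
    [0,0,-0.001,0,0,0,0],
    [0,0,-0.0014,0,0,0,0],
  ],
)

```text
clock: 13.5
ee_pos: [553.9, 161.2, 144.6]
orientation: [[0.98, -0.2, -0.0], [-0.2, -0.98, 0.0], [-0.0, -0.0, -1.0]]
wrist_force: [-1.4, -0.2, 1.8]
grip_width: 15.7
```

Request:
servo_tool(
  plan=[
    [0,0,-0.0005,0,0,0,0],
    [0,0,-0.001,0,0,0,0],
    [0,0,-0.0014,0,0,0,0],
  ],
)

```text
clock: 13.8
ee_pos: [554.0, 161.2, 143.2]
orientation: [[0.98, -0.2, -0.0], [-0.2, -0.98, -0.0], [-0.0, 0.0, -1.0]]
wrist_force: [-1.8, -0.4, 1.8]
grip_width: 15.2
```

Request:
servo_tool(
  plan=[
    [0,0,-0.0005,0,0,0,0],
    [0,0,-0.001,0,0,0,0],
    [0,0,-0.0014,0,0,0,0],
  ],
)

```text
clock: 14.1
ee_pos: [554.0, 161.2, 141.9]
orientation: [[0.98, -0.2, 0.0], [-0.2, -0.98, -0.0], [0.0, 0.0, -1.0]]
wrist_force: [-2.4, -0.1, 4.1]
grip_width: 15.5
```

Request:
servo_tool(
  plan=[
    [0,0,-0.0002,0,0,0,0],
    [0,0,-0.0003,0,0,0,0],
  ],
)

```text
clock: 14.3
ee_pos: [554.0, 161.2, 141.8]
orientation: [[0.98, -0.2, 0.0], [-0.2, -0.98, -0.0], [0.0, -0.0, -1.0]]
wrist_force: [-2.7, 0.2, 4.5]
grip_width: 15.6
```

Request:
servo_tool(
  plan=[
    [0,0,-0.0003,0,0,0,0],
    [0,0,-0.0003,0,0,0,0],
  ],
)

```text
clock: 14.5
ee_pos: [554.2, 161.2, 141.6]
orientation: [[0.98, -0.2, 0.001], [-0.2, -0.98, -0.0], [0.001, -0.0, -1.0]]
wrist_force: [-2.3, -0.7, 4.2]
grip_width: 15.7
```

Request:
servo_tool(
  plan=[
    [0,0,-0.0004,0,0,0,0],
    [0,0,-0.0004,0,0,0,0],
    [0,0,-0.0004,0,0,0,0],
  ],
)

```text
clock: 14.8
ee_pos: [554.3, 161.2, 141.3]
orientation: [[0.98, -0.2, 0.001], [-0.2, -0.98, -0.0], [0.001, -0.0, -1.0]]
wrist_force: [-2.5, -1.2, 5.7]
grip_width: 15.8
```

Request:
servo_tool(
  plan=[
    [0,0,0,0,0,0,0.5],
    [0,0,0,0,0,0,0.5],
    [0,0,0,0,0,0,0.5],
    [0,0,0,0,0,0,0.5],
    [0,0,0,0,0,0,0.5],
    [0,0,0,0,0,0,0.5],
  ],
)

```text
clock: 15.4
ee_pos: [554.0, 161.2, 140.7]
orientation: [[0.98, -0.2, -0.0], [-0.2, -0.98, 0.0], [-0.0, -0.0, -1.0]]
wrist_force: [0.4, 0.1, -0.5]
grip_width: 43.9
```

Request:
servo_tool(
  plan=[
    [0,0,0.01,0,0,0,0.5],
    [0,0,0.03,0,0,0,0.5],
    [0,0,0.06,0,0,0,0.5],
    [0,0,0.075,0,0,0,0.5],
    [0,0,0.075,0,0,0,0.0],
    [0.005,0.025,0.075,0,0,0,0.0],
    [0.0086,0.043,0.075,0,0,0,0.0],
    [0.0086,0.043,0.075,0,0,0,0],
    [0.0086,0.043,0.06,0,0,0,0],
    [0.0086,0.043,0.045,0,0,0,0],
    [0.0086,0.043,0.035,0,0,0,0],
    [0.0086,0.043,0.035,0,0,0,0],
  ],
)

```text
clock: 16.6
ee_pos: [560.8, 203.4, 172.7]
orientation: [[0.98, -0.2, -0.005], [-0.2, -0.98, -0.001], [-0.005, 0.002, -1.0]]
wrist_force: [-0.6, -0.4, 0.7]
grip_width: 0.2
```

```bash
python3 look.py e 60 554 161 -11.6 100
```

```text
[560.8 203.4 172.7] [-0.6 -0.4  0.7] 16.6 -11.56
```

View pics/e_s.png

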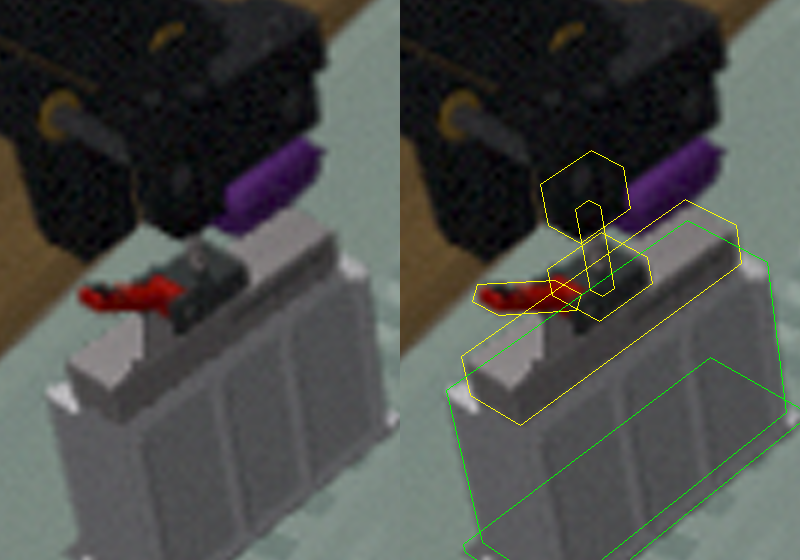

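View pics/e_t.png

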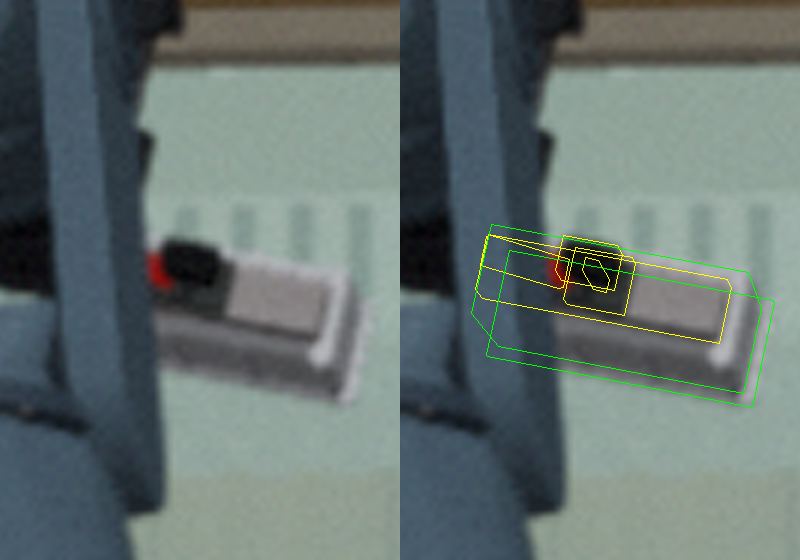

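Request:
servo_tool(
  plan=[
    [0,0,-0.01,0,0,0,0],
    [0,0,-0.018,0,0,0,0],
    [0,0,-0.022,0,0,0,0],
    [0,0,-0.025,0,0,0,0],
    [0,0,-0.028,0,0,0,0],
    [0,0,-0.03,0,0,0,0],
    [0,0,-0.032,0,0,0,0],
  ],
)

```text
clock: 17.4
ee_pos: [563.4, 205.5, 145.1]
orientation: [[0.98, -0.199, 0.002], [-0.199, -0.98, 0.002], [0.002, -0.003, -1.0]]
wrist_force: [-0.7, 4.2, 6.2]
grip_width: 0.3
```

Request:
servo_tool(
  plan=[
    [0,0,-0.002,0,0,0,0],
    [0,0,-0.004,0,0,0,0],
    [0,0,-0.006,0,0,0,0],
    [0,0,-0.008,0,0,0,0],
    [0,0,-0.01,0,0,0,0],
    [0,0,-0.012,0,0,0,0],
  ],
)

```text
clock: 18.0
ee_pos: [562.6, 204.1, 131.6]
orientation: [[0.98, -0.2, -0.0], [-0.2, -0.98, -0.0], [0.0, 0.0, -1.0]]
wrist_force: [1.0, 1.8, 2.5]
grip_width: 0.3
```

Request:
servo_tool(
  plan=[
    [0,0,-0.001,0,0,0,0],
    [0,0,-0.002,0,0,0,0],
    [0,0,-0.003,0,0,0,0],
  ],
)

```text
clock: 18.3
ee_pos: [562.7, 204.1, 130.1]
orientation: [[0.98, -0.2, 0.0], [-0.2, -0.98, -0.0], [0.0, 0.0, -1.0]]
wrist_force: [-5.5, 1.5, 17.8]
grip_width: 0.7
```

Request:
servo_tool(
  plan=[
    [0,0,0.005,0,0,0,0],
    [0,0,0.02,0,0,0,0],
    [0,0,0.05,0,0,0,0],
    [0,0,0.09,0,0,0,0],
    [0,0,0.13,0,0,0,0],
    [-0.03,-0.05,0.15,0,0,0,0],
    [-0.06,-0.1,0.15,0,0,0,0],
    [-0.09,-0.15,0.15,0,0,0,0],
    [-0.12,-0.2,0.15,0,0,0,0],
    [-0.12,-0.25,0.15,0,0,0,0],
    [-0.12,-0.3,0.15,0,0,0,0],
    [-0.12,-0.3,0.15,0,0,0,0],
    [-0.12,-0.3,0.15,0,0,0,0],
  ],
)

```text
clock: 19.6
ee_pos: [441.7, -99.4, 279.3]
orientation: [[0.979, -0.205, -0.001], [-0.205, -0.979, -0.001], [-0.0, 0.002, -1.0]]
wrist_force: [-0.1, 0.4, -0.3]
grip_width: 0.7
```

```bash
python3 look.py f 60 554 161 -11.6 100 0.55; python3 - <<'E'
from fit import *
s=read_camera("side");t=read_camera("top");save(s,"s_end");save(t,"t_end")
for p in(t,s):
  near=proj(p,[554,161,120])[0]
  print([np.round(r["location"],1).tolist() for r in place_of("thumb_piece",p)][:2],proj(p,[554,161,160]),[np.round(r["location"],1).tolist() for r in place_of("lever_end",p)][:2],proj(p,[564.3,211.2,130]))
  m=reg("gauge",p,near)
  if m is None: print("none");continue
  for d in(58,60,62):
    q,e,n=fit([(p,m)],gauge(d,.55),(554,161,-.2),100);print(d,np.round(q[:2],1),np.degrees(q[2]),e,n)
E
```

```text
[441.7 -99.4 279.3] [-0.1  0.4 -0.3] 19.6 -11.83
[[216.4, 165.8], [423.6, 285.3]] [[217.6585542  165.63602972]] [[426.7, 267.0], [200.9, 165.8]] [[200.48149233 164.72357708]]
58 [554.1 158.7] -12.176424702861516 61.171875 422.0
60 [554.2 159.3] -11.998486940079214 59.328125 422.0
62 [553.9 159. ] -12.018918126796358 58.734375 422.0
[[208.3, 238.8], [202.1, 217.1]] [[204.68552679 216.45292314]] [[216.5, 216.2], [188.8, 239.2]] [[188.49394696 240.33075407]]
58 [552.7 161.9] -12.38570461101292 85.1875 897.0
60 [553.  161.9] -12.386177016793432 79.21875 897.0
62 [553. 162.] -12.332663726096278 78.125 897.0
```

View pics/f_s.png

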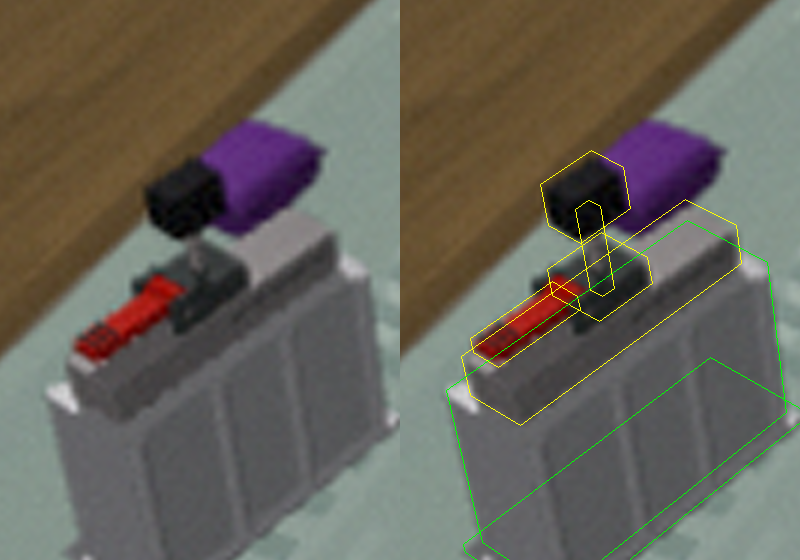

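View pics/f_t.png

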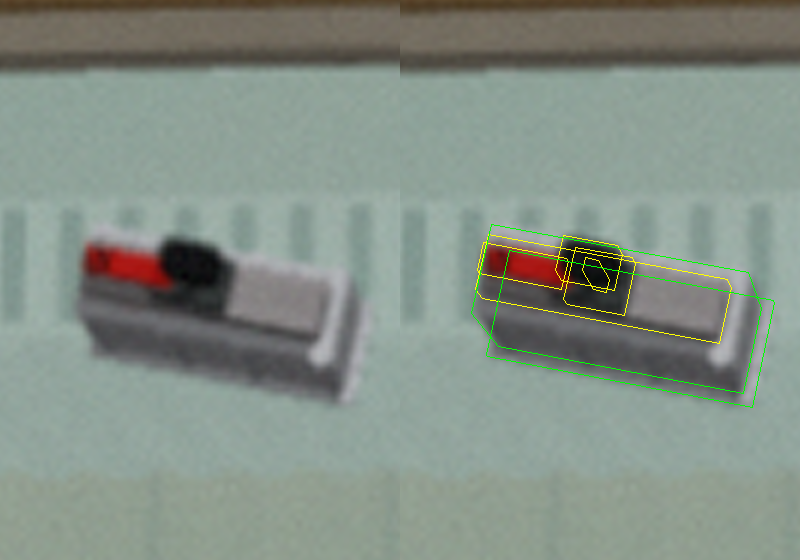

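View pics/t_end.png

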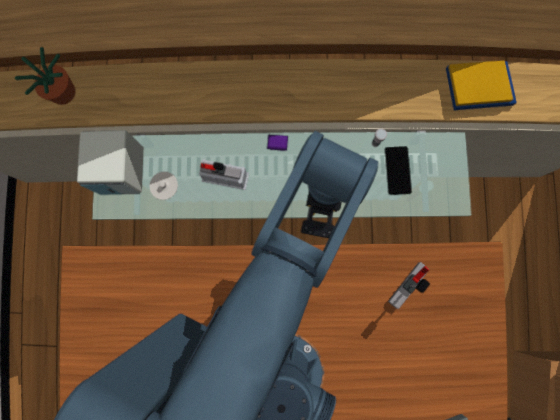

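```bash
python3 -c "
from h import *
print(job_done())"
```

```text
the job is handed in; nothing more can be done
None
```

The gauge is standing on the chrome holder with the probe resting on the coins in the middle tube and the red lever locked. I handed the job in just after 19.6 s on the clock, with the arm clear of everything.

- **Placing:** I lifted the smaller of the two gauges by its thumb piece and set its base along the top of the holder. In the last pictures it is within about 1.2 mm of the middle tube's centre in each camera.
- **Squareness:** Its angle differs from the holder's by about 0.3° in the top camera and 0.9° in the side camera. That is close to what these pictures can resolve.
- **Measuring:** The probe met the coins about 60 mm down. The total force rose from about 2 N of drag to about 5.7 N, so I pressed on them with about 4 N at most before letting go.
- **Locking:** I pushed the lever down to its stop, where the force reached 17.8 N at the locked height. In both final pictures it lies level, and the fit still gives the probe at roughly the same depth, to within a couple of millimetres.
- **Disagreements:** The two cameras differ by 2–3 mm on absolute positions, so I relied on comparing the gauge with the holder within each picture. One side-camera fit with the height left free gave an impossible position, and I ignored it.
- **Other things on the shelf:** In the last top picture they are where they were at the start.

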